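Pack the cue-care caddy

ROBOT

A 6-joint arm with a two-finger parallel gripper is mounted at the origin on the work surface. World frame = base frame: x ahead of the robot, y to its left, z up, the work surface at z = 0. Lengths are in m, angles in rad, forces in N, time in s.
With the tool pointing down it reaches from about 0.25 to 0.8 m from the base axis. Payload 3.9 kg.
Tool frame: the origin (TCP) lies midway between the tips of the shut fingers; the grasp point (between the pads) lies 19 mm behind it; z points along the fingers, y is the line along which they close (so a half turn about z gives the same grasp; the last joint's range is limited). The gripper opens to 85 mm and grips with 20 to 120 N. Pads are 22 mm wide; open, the fingers measure 114 mm over their backs; the gripper's body (76 mm by 85 mm) begins 54 mm behind the grasp point. The pads swing forward as they close: fully open they stand 13 mm farther back than shut.
Start: joints at [1.349, 0.26, -0.138, 1.173, 0, 1.571], TCP at [0.115, 0.512, 0.231] pointing down, gripper open.
Joint ranges: [-2.78, 2.78], [-0.83, 1.72], [-1.28, 1.37], [-1.9, 2.12], [-1.57, 1.48], [-3.14, 3.14]. Speed limits (rad/s): [2.57, 2.57, 3.14, 3.14, 3.14, 3.14].

INTERFACE

Orientations are given as a unit quaternion [x, y, z, w].
In Python, from plant import arm gives the robot as it stands. Calls block until the motion is done:
- arm.move_ptp(position, orientation): joint-space move of the TCP to a pose.
- arm.move_l(position, max_speed=0.15, frame=None): straight line of the TCP; frame=None keeps the orientation; max_speed is the mean speed in m/s.
- arm.goto_joints(angles): joint-space move.
- arm.ungrasp() and arm.grasp(): open the fingers fully, or close them until they stop; the grip force is fixed at half the most.
- arm.sleep(seconds).
- arm.solve_ik(position, orientation): joint angles nearest the present ones, or None.
- arm.snapshot(name): name is "scene" or "top" or "wrist"; returns (picture, depth): 420x560x3 uint8, red, green, blue; 420x560 float32, m along the optical axis (not along the pixel's ray), 0 where there is no reading.
- arm.get_calibration(name): a dict with "camera_matrix" (3x3 intrinsics, pixels), "T" (4x4, takes a point from camera to world coordinates); the wrist camera has in their place "T_tool_cam" (4x4, takes a point from camera to tool coordinates, whose origin is the TCP and whose axes are the flange's). Camera axes: x right, y up, looking along -z (the intrinsics and any distortion apply to the point x, -y, -z); pixel columns grow to the right and rows downward; lengths in m; the calibration is good to about 2 mm. A picture is of the moment at which its call begins: read the wrist's pose just before it. get_calibration takes no time and is no camera call.
A pose or a line that the arm cannot do raises arm.IKError and nothing moves.
- arm.finish_job(): hands the job in; it is judged then, once.
Readings, each from a call of its own:
- arm.get_t(): time.
- arm.get_q(): joint angles.
- arm.get_qvel(): joint speeds.
- arm.get_effort(): joint torques, N m.
- arm.get_tcp_pos(): TCP position.
- arm.get_ee_rot(): TCP orientation.
- arm.get_wrist_force(): force on the tool from outside, world axes, zero at the start.
- arm.get_wrist_torque(): the same for the moment, N m.
- arm.get_opening(): opening from 0.0 (shut) to 1.0 (fully open).
- arm.get_finger_force(): force on a finger pad.
Only numpy, scipy, OpenCV 4.12 (cv2) and the standard library are available. Lean on these libraries where they do the work, as an engineer would, in place of code of your own. Each camera call takes 0.05 s, during which the arm holds its last target. There are 200 camera calls.

TASK

Put the cue things on the bar mat away in the wooden caddy, each standing as it does now, right down in the well made for it: the chalk cube in the square well, the tip shaper in the round one, the brush in the slim slot and the notched cue rest in the wide one. The game die and the scoreboard eraser do not belong in the caddy: leave them where they lie.

Things in the scene. Friction and masses are not known exactly. Their poses are not given: they have to be found in the camera images.
- chalk: cue chalk: a blue cube, 26 mm, about 30 g, with paper on its sides and a round hollow 15 mm across in its top; loose on a thin red rubber bar mat (top 3 mm above the table). Origin: centre of the underside; z up, x and y square to its sides
- shaper: cue-tip shaper: an upright aluminium cylinder, 30 mm across, 36 mm high, about 60 g, dark dish in its top; loose on a thin red rubber bar mat (top 3 mm above the table). Origin: centre of the underside; z up
- brush: small table brush lying bristles down, wooden back up: 26 (x) x 84 (y) x 28 mm high, about 50 g; the wood is its top 16 mm; loose on a thin red rubber bar mat (top 3 mm above the table). Origin: centre of the underside; z up, y along its length
- cue_rest: cue rest: a black rubber slab, 44 (x) x 80 (y) x 26 mm high, about 150 g, with three square notches 12 mm wide and 14 mm deep through its -x long side, the middle one at y = 0; loose on a thin red rubber bar mat (top 3 mm above the table). Origin: centre of the underside; z up, y along its length
- well_square: pale wooden block, 76 (x) x 114 (y) x 18 mm, with a square well 42 mm wide lined dark red (for the chalk), 10 mm deep, in the middle of its top. One of four, fixed two by two in a dark caddy 166 x 242 mm whose walls are level with their tops, 24 mm above the table; all turned alike. Origin: centre of its underside; z up; well floor 8 mm, rim 18 mm above the origin
- well_round: pale wooden block, 76 (x) x 114 (y) x 18 mm, with a round well 46 mm across lined dark red (for the tip shaper), 10 mm deep, in the middle of its top. One of four, fixed two by two in a dark caddy 166 x 242 mm whose walls are level with their tops, 24 mm above the table; all turned alike. Origin: centre of its underside; z up; well floor 8 mm, rim 18 mm above the origin
- well_slim: pale wooden block, 76 (x) x 114 (y) x 18 mm, with a slim oblong well 42 (x) x 100 (y) mm lined dark red (for the brush), 10 mm deep, in the middle of its top. One of four, fixed two by two in a dark caddy 166 x 242 mm whose walls are level with their tops, 24 mm above the table; all turned alike. Origin: centre of its underside; z up; well floor 8 mm, rim 18 mm above the origin
- well_wide: pale wooden block, 76 (x) x 114 (y) x 18 mm, with a wide oblong well 60 (x) x 96 (y) mm lined dark red (for the cue rest), 10 mm deep, in the middle of its top. One of four, fixed two by two in a dark caddy 166 x 242 mm whose walls are level with their tops, 24 mm above the table; all turned alike. Origin: centre of its underside; z up; well floor 8 mm, rim 18 mm above the origin
- die: jumbo game die, a look-alike of the chalk: a white cube with black pips, 26 mm, about 30 g; not to be moved; loose on a thin red rubber bar mat (top 3 mm above the table). Origin: centre of the underside; z up
- eraser: scoreboard eraser, a look-alike of the brush and the cue rest: grey felt under a grooved wooden back, 46 (x) x 84 (y) x 28 mm high, about 70 g; not to be moved; loose on a thin red rubber bar mat (top 3 mm above the table). Origin: centre of the underside; z up
There are look-alikes about, which are no part of the job. Several things have the shape of the brush; the one meant has the colours described above.

How it is judged:
At the end, for the whole second after the job is handed in: Chalk, shaper, brush and cue rest each lie on the floor of their own well (square, round, slim, wide): underside less than 4 mm above the well floor, centre within 13 mm of the well's centre, upright within 0.15 rad, at rest; die and eraser less than 25 mm from where they started (horizontal distance between chalk and well_square below 0.013 m and z of chalk in the frame of well_square below 0.012 m and angle between each of chalk, shaper, brush, cue_rest's own z axis and vertical below 0.15 rad and linear speed of each of chalk, shaper, brush, cue_rest below 0.02 m/s and horizontal distance between shaper and well_round below 0.013 m and z of shaper in the frame of well_round below 0.012 m and horizontal distance between brush and well_slim below 0.013 m and z of brush in the frame of well_slim below 0.012 m and horizontal distance between cue_rest and well_wide below 0.013 m and z of cue_rest in the frame of well_wide below 0.012 m and distance of each of die, eraser from where it was at the start of the episode below 0.025 m); the robot touches nothing.
It fails at once if the die is moved by more than 25 mm (distance of die from where it was at the start of the episode above 0.025 m).
It fails at once if the eraser is moved by more than 25 mm (distance of eraser from where it was at the start of the episode above 0.025 m).
It also fails if it takes over 104 s, if anything falls off the work surface, if the arm or the gripper's body presses on something with over 40 N, if the wrist force passes 120 N, or if a joint passes its speed limit or range.

## Working session

There is one attempt and no reset: what is moved stays moved. The work goes in short steps, each a Python script; the robot and the scene stay as the last script left them, time stands still between calls to the robot, and variables do not carry over. Pictures are saved under pics/ and viewed, at most 14 in all, crops included, and the job is handed in when it is done.

```bash
ls; mkdir -p pics
python3 - <<'E'
from plant import arm
import cv2,numpy as np
for n in("scene","top"):
    p,d=arm.snapshot(n); cv2.imwrite(f"pics/{n}0.png",p[:,:,::-1]); np.savez(f"{n}0.npz",p=p,d=d)
    c=arm.get_calibration(n); print({k:(np.round(v,4).tolist() if not isinstance(v,str) else v) for k,v in c.items()}, (d>0).mean())
print(arm.get_calibration("wrist"),arm.get_t(),arm.get_tcp_pos(),arm.get_ee_rot())
E
```

```text
pics
{'camera_matrix': [[381.3944, 0.0, 281.0285], [0.0, 381.3944, 206.0768], [0.0, 0.0, 1.0]], 'T': [[-0.4876, -0.6228, 0.6118, 0.9655], [0.873, -0.343, 0.3466, 0.3305], [-0.006, 0.7032, 0.711, 0.6284], [0.0, 0.0, 0.0, 1.0]]} 0.9959438775510204
{'camera_matrix': [[500.4085, 0.0, 282.1982], [0.0, 500.4085, 211.8028], [0.0, 0.0, 1.0]], 'T': [[0.0161, 0.9876, -0.156, 0.3118], [-0.9998, 0.0146, -0.011, 0.0565], [-0.0086, 0.1562, 0.9877, 1.1295], [0.0, 0.0, 0.0, 1.0]]} 0.9960416666666667
{'camera_matrix': array([[358.30096974,   0.        , 276.44689386],
       [  0.        , 358.30096974, 213.37501277],
       [  0.        ,   0.        ,   1.        ]]), 'T_tool_cam': array([[-5.66624621e-04,  9.55082734e-01,  2.96338742e-01,
         7.59128388e-02],
       [ 9.99999669e-01,  7.14180576e-04, -3.89679404e-04,
        -1.33653395e-03],
       [-5.83815444e-04,  2.96338423e-01, -9.55082823e-01,
        -1.42636693e-01],
       [ 0.00000000e+00,  0.00000000e+00,  0.00000000e+00,
         1.00000000e+00]])} 0.1 [0.11535936 0.51153145 0.2305446 ] [ 1.10666005e-01  9.93857254e-01 -8.85947377e-04 -9.81972997e-05]
```

View pics/top0.png

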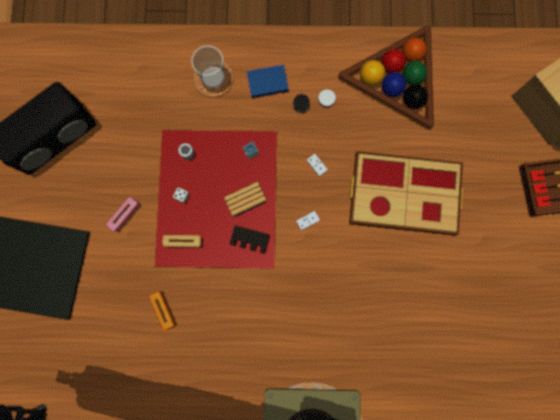

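View pics/scene0.png

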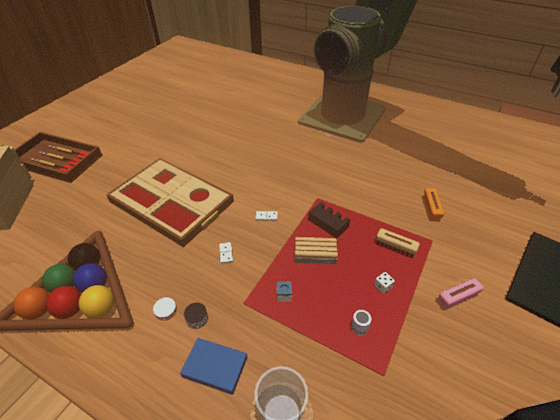

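The top view shows these candidates:
- **Chalk:** blue cube (250,150). The white die (180,195) is its look-alike, and the blue box (268,80) is off the mat.
- **Shaper:** cylinder (186,151). The black and white discs (301,103) and (327,98) are off the mat.
- **Brush:** wood-coloured bar on the mat (182,241). Pink (122,214) and orange (162,310) are look-alikes.
- **Cue rest:** black notched slab (250,239). The eraser is the grooved wooden block (245,199).
- **Caddy wells:** wide (383,172), slim (434,178), round (380,206), square (431,211).

Next I'll take close wrist views of the mat and the caddy.

```bash
cat > h.py <<'E'
from plant import arm
import cv2,numpy as np
from scipy.spatial.transform import Rotation as R
F=np.diag([1,-1,-1,1.])
def camT(n):
    c=arm.get_calibration(n)
    if n!="wrist": return c["camera_matrix"],c["T"]
    T=np.eye(4);T[:3,:3]=R.from_quat(arm.get_ee_rot()).as_matrix();T[:3,3]=arm.get_tcp_pos()
    return c["camera_matrix"],T@c["T_tool_cam"]
def ray(K,T,uv,z):
    uv=np.atleast_2d(np.asarray(uv,float))
    d=np.c_[(uv[:,0]-K[0,2])/K[0,0],-(uv[:,1]-K[1,2])/K[1,1],-np.ones(len(uv))]@T[:3,:3].T
    return T[:3,3]+d*((z-T[2,3])/d[:,2])[:,None]
def cloud(K,T,d):
    v,u=np.indices(d.shape)
    p=np.stack([(u-K[0,2])/K[0,0]*d,-(v-K[1,2])/K[1,1]*d,-d],-1)
    return p@T[:3,:3].T+T[:3,3]
def quat(yaw):  # tool down, tool y (closing line) at angle yaw from world x
    z=[0,0,-1.];y=[np.cos(yaw),np.sin(yaw),0];x=np.cross(y,z)
    return R.from_matrix(np.c_[x,y,z]).as_quat()
def shot(name):
    K,T=camT("wrist");p,d=arm.snapshot("wrist")
    cv2.imwrite(f"pics/{name}.png",p[:,:,::-1]);np.savez(f"{name}.npz",p=p,d=d,K=K,T=T)
    return p,d,K,T
E
python3 - <<'E'
from h import *
K,T=camT("top")
W=ray(K,T,[[186,151],[250,150],[180,195],[245,199],[182,241],[250,239],[383,172],[434,178],[380,206],[431,211],[217,199],[407,193]],0.025)
print(W.round(3).tolist())
for n,c in(("wmat",W[10]),("wcad",W[11])):
    best=None
    for yaw in (0,np.pi):   # choose reachable, camera toward either side
        q=arm.solve_ik([c[0],c[1],.25],quat(yaw))
        print(n,yaw,None if q is None else np.round(q,2))
        if q is not None and (best is None or abs(q[5])<abs(best[1])): best=(yaw,q[5])
    arm.move_ptp([c[0],c[1],.25],quat(best[0])); shot(n)
print(arm.get_t())
E
```

```text
[[0.624, 0.291, 0.025], [0.628, 0.145, 0.025], [0.521, 0.299, 0.025], [0.514, 0.153, 0.025], [0.417, 0.29, 0.025], [0.424, 0.139, 0.025], [0.581, -0.157, 0.025], [0.568, -0.272, 0.025], [0.503, -0.15, 0.025], [0.493, -0.263, 0.025], [0.513, 0.216, 0.025], [0.533, -0.21, 0.025]]
wmat 0 [ 0.4   0.31 -0.02  1.24  0.    1.97]
wmat 3.141592653589793 [ 0.4   0.31 -0.02  1.24  0.   -1.17]
wcad 0 [-0.38  0.34  0.02  1.26  0.    1.19]
wcad 3.141592653589793 [-0.38  0.34  0.02  1.26  0.   -1.95]
4.5667
```

View pics/wmat.png

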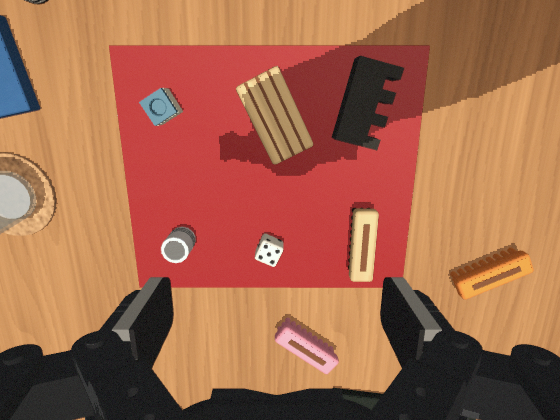

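View pics/wcad.png

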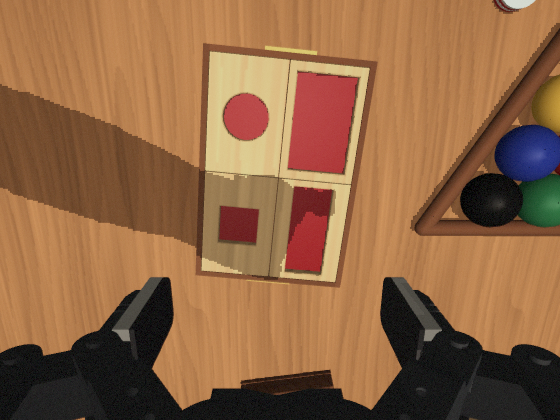

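Mat crop: chalk (160,105), shaper (177,245), die (269,250), eraser (275,115), wooden-backed brush (363,245), black notched rest (367,102) with its notches facing right, away from the eraser. Caddy crop: round (246,117), wide (323,122), square (238,225), slim (308,230). These confirm the choices.

```bash
cat > m.py <<'E'
from h import *
def segs(f,lo,hi,roi,amin=150):
    z=np.load(f);P=cloud(z["K"],z["T"],z["d"]);x0,x1,y0,y1=roi
    m=((P[...,2]>lo)&(P[...,2]<hi)&(P[...,0]>x0)&(P[...,0]<x1)&(P[...,1]>y0)&(P[...,1]<y1)).astype(np.uint8)
    n,l,s,_=cv2.connectedComponentsWithStats(m,connectivity=4)
    for i in range(1,n):
        if s[i,4]<amin: continue
        q=P[l==i];(c,wh,a)=cv2.minAreaRect((q[:,:2]*1000).astype(np.float32))
        print(s[i,4],"c",np.round(c,1),"wh",np.round(wh,1),"ang",round(a,1),"z",np.percentile(q[:,2],[10,50,90]).round(4),"px",(np.argwhere(l==i).mean(0)[::-1]).round())
if __name__=="__main__":
    print("mat");segs("wmat.npz",.021,.05,(.38,.68,.08,.36))
    print("caddy");segs("wcad.npz",.019,.034,(.42,.66,-.36,-.07))
    z=np.load("wcad.npz");hsv=cv2.cvtColor(z["p"],cv2.COLOR_RGB2HSV);h,s,v=cv2.split(hsv)
    m=(((h<8)|(h>170))&(s>150)&(v>60)).astype(np.uint8);m=cv2.morphologyEx(m,3,np.ones((3,3)))*1
    for c in cv2.findContours(m,0,2)[0]:
        if cv2.contourArea(c)<600: continue
        for zz in(.014,.024):
            w=ray(z["K"],z["T"],c[:,0],zz);r=cv2.minAreaRect((w[:,:2]*1000).astype(np.float32));print("well",zz,np.round(r[0],1),np.round(r[1],1),round(r[2],1))
E
python3 m.py
```

```text
mat
3493 c [423.1 141.6] wh [80.1 44.8] ang 76.1 z [0.0279 0.0291 0.0301] px [366. 102.]
4111 c [513.8 153.4] wh [46.1 84.2] ang 26.0 z [0.0299 0.0311 0.0321] px [275. 115.]
839 c [628.2 143.8] wh [26.6 26.6] ang 30.9 z [0.0236 0.0285 0.0299] px [158. 107.]
1787 c [416.9 290.6] wh [83.4 26.6] ang 89.8 z [0.0281 0.0309 0.032 ] px [363. 245.]
741 c [621.1 289.7] wh [29.1 29.3] ang 28.3 z [0.0276 0.039  0.0402] px [176. 247.]
549 c [521.1 298.9] wh [26.4 26.1] ang 65.3 z [0.0263 0.0289 0.0299] px [269. 252.]
caddy
24808 c [ 534.6 -210.3] wh [249.7 166.7] ang 84.4 z [0.0229 0.024  0.025 ] px [270. 163.]
well 0.014 [ 490.2 -265.4] [39.4 41.8] 84.4
well 0.024 [ 491.3 -262. ] [38.3 40.7] 84.4
well 0.014 [ 567.4 -272.5] [98.1 41.5] 84.7
well 0.024 [ 566.5 -268.9] [95.6 40.4] 84.7
well 0.014 [ 501.1 -149.6] [44.4 44. ] 89.6
well 0.024 [ 501.9 -149.2] [43.3 42.8] 89.6
well 0.014 [ 578.6 -156.7] [96.4 59.5] 84.5
well 0.024 [ 577.4 -156.2] [93.8 58. ] 84.5
```

```bash
cat >> h.py <<'E'
D=np.pi/180
def pickplace(pick,pyaw,place,qyaw,zg):
    q=quat(pyaw*D)
    arm.move_ptp([*pick,.13],q); arm.move_l([*pick,zg],.12)
    arm.grasp(); print("opening",arm.get_opening(),"ff",arm.get_finger_force(),"F",np.round(arm.get_wrist_force(),1))
    arm.move_l([*pick,.13],.15); o=arm.get_opening(); print("lifted",o)
    if o<.1: return print("LOST")
    arm.move_ptp([*place,.13],quat(qyaw*D)); arm.move_l([*place,.045],.15); arm.move_l([*place,zg+.0125],.04)
    print("down F",np.round(arm.get_wrist_force(),1),arm.get_opening(),arm.get_tcp_pos().round(4))
    arm.ungrasp(); arm.move_l([*place,.13],.15); print("t",arm.get_t())
WELL=dict(square=(.4904,-.2650),slim=(.5672,-.2722),round=(.5012,-.1496),wide=(.5784,-.1566))
E
python3 - <<'E'
from h import *
arm.ungrasp()
pickplace((.6211,.2897),0,WELL["round"],-5.5,.018)
shot("w1")
E
```

```text
opening 0.3154471879683049 ff 59.23094987869263 F [-0.3  0.6  2.8]
lifted 0.31901195021848516
down F [-0.5 -0.2 -0.3] 0.3141676697901906 [ 0.501  -0.1496  0.0303]
t 13.5333
```

View pics/w1.png

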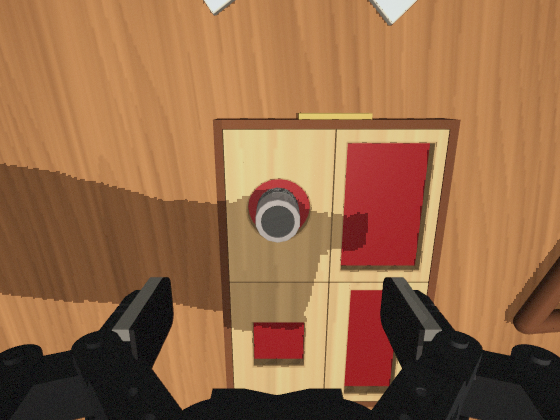

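The shaper at (278,215) stands upright in the round well. Chalk and brush are next.

Run:
```python
from h import *
pickplace((.6282,.1438),30.9,WELL["square"],-5.5,.015)
pickplace((.4169,.2906),-.2,WELL["slim"],-5.5,.015)
```

```text
opening 0.2862246954074148 ff 59.51168775558472 F [ 1.2 -0.   3.2]
lifted 0.2897960560224578
down F [ 0.   1.  -0.4] 0.28583664468777287 [ 0.4902 -0.265   0.0273]
t 21.75
opening 0.28517031439711377 ff 59.56928730010986 F [-1.   0.3  4.3]
lifted 0.2875351151521804
down F [-0.2  0.3 -0.4] 0.28515962920041243 [ 0.567  -0.2722  0.0273]
t 31.2167
```

Run:
```python
from h import *
from m import segs
pickplace((.4231,.1416),-13.9,WELL["wide"],-5.5,.015)
arm.move_ptp([.533,-.21,.25],quat(0)); shot("w2")
segs("w2.npz",.033,.07,(.42,.66,-.36,-.07),80)
arm.move_ptp([.513,.216,.25],quat(0)); shot("w3")
segs("w3.npz",.021,.05,(.38,.68,.08,.36))
print(arm.get_t())
```

```text
opening 0.49567517243123377 ff 60.491635501384735 F [-0.3 -0.4  5.3]
lifted 0.49444052101308916
down F [-1.  -0.  -1.8] 0.49227152116034273 [ 0.5782 -0.1566  0.0273]
t 39.225
3468 c [ 578.  -157.2] wh [80.1 44.2] ang 84.3 z [0.039 0.04  0.041] px [327. 124.]
848 c [ 500.8 -149. ] wh [28.9 29.2] ang 44.8 z [0.0491 0.0503 0.0514] px [243. 118.]
1874 c [ 566.6 -271. ] wh [83.2 26.1] ang 84.5 z [0.0396 0.0418 0.0428] px [309. 235.]
652 c [ 489.8 -265.9] wh [27.1 26.2] ang 86.8 z [0.0346 0.0395 0.0407] px [236. 232.]
752 c [521.1 299.2] wh [26.3 26.3] ang 65.1 z [0.0274 0.0288 0.03  ] px [285.  92.]
3170 c [513.7 153.4] wh [46.3 84.1] ang 26.2 z [0.0297 0.0309 0.0319] px [277. 232.]
41.5167
```

View pics/w2.png

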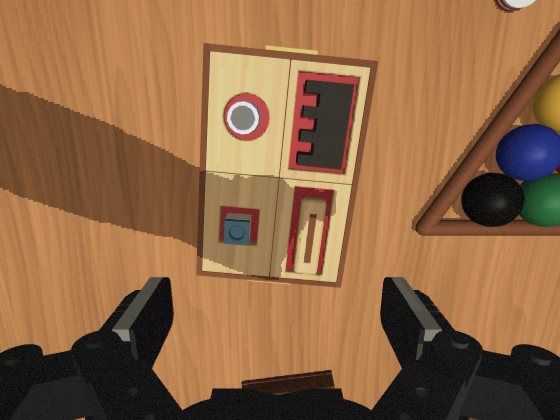

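All four things (shaper 243,118; rest 327,124; chalk 236,232; brush 309,235) lie centred in their wells. Their tops are at the seated heights, and the die and eraser have not moved.

```bash
python3 -c "
from plant import arm
print(arm.finish_job())"
```

```text
the job is handed in; nothing more can be done
None
```

The chalk, shaper, brush and cue rest are seated in their own wells, the die and eraser are where they were, and the job was handed in at about 42 s of the 104 s allowed; no verdict came back.

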